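Pump up the tipping stand and spill the kiln props into the tub

ROBOT

A 6-joint arm with a two-finger parallel gripper is mounted at the origin on the work surface. World frame = base frame: x ahead of the robot, y to its left, z up, the work surface at z = 0. Lengths are in mm, angles in degrees, forces in N, time in s.
With the tool pointing down it reaches from about 350 to 850 mm from the base axis. Payload 8.1 kg.
Tool frame: the origin (TCP) lies midway between the tips of the shut fingers; the grasp point (between the pads) lies 19 mm behind it (r.tcp_to_grasp is the distance from the TCP to the grasp point, in mm); z points along the fingers, y is the direction in which the jaws open and shut (so a half turn about z gives the same grasp; the last joint's range is limited). The gripper opens to 85 mm and grips with 20 to 120 N. Pads are 22 mm wide; open, the fingers measure 114 mm over their backs; the gripper's body (76 mm by 85 mm) begins 54 mm behind the grasp point. The pads swing forward as they close: fully open they stand 13 mm farther back than shut.
Start: joints at [-80.581, 7.471, 85.268, -0, 87.261, -4.893], TCP at [148.346, -581.377, 231.292] pointing down, gripper open.
Joint ranges: [-169.43, 169.43], [-51.17, 129.36], [1.28, 143.12], [-76.62, 256.62], [0, 156.53], [-152.29, 152.29]. Speed limits (degrees/s): [136.94, 136.94, 159.86, 180, 180, 180].

INTERFACE

Orientations are given as [roll, pitch, yaw] about the fixed x, y, z axes, in that order (R = Rz(yaw) Ry(pitch) Rx(roll)).
In Python, from bench import r gives the robot as it stands.
- The arm moves only by the tool jog_arm, never from a script. Its argument "targets" is a list of rows, each a list of 7 numbers: the shift along the tool's x, y, z in m, then the turn, a rotation vector about the tool's x, y, z in rad, then the closure, from 0 (fully open) to 1 (shut). In form: [[dx, dy, dz, wx, wy, wz, claw], ...]. A call has 1 to 5 rows; each row is the pose to reach, as a shift and turn from the pose commanded when the call began, along the tool's axes at that moment; what a row does not reach only later rows make up. A row lasts 1/12 s, in which the tool goes at most 41.7 mm and 7.16 degrees, less where a joint would pass 70% of its speed; a pose out of reach is approached as far as the arm can. A call with a gripper value outside its range is refused whole. The fingers move at their own pace and stop on an object; "newtons" is the grip in N (left out, the last holds). Time passes only in rows, so rows that repeat a pose let the fingers close. It gives the time, the measured TCP pose, the force and the opening at its end, in the units of the state.
- r.sense(): the state, without advancing time (a new reading comes with each control period).
- r.snapshot(name): name is "scene" or "top"; returns a dict with "pixels" (400x640x3 uint8, red, green, blue), "fx", "fy", "cx", "cy" (pixels), "dist" ([k1, k2, p1, p2, k3] as OpenCV has them; the pictures are not rectified), "origin" and "attitude" of the camera in the world. Camera axes: x right, y down, z forward; pixel columns grow to the right and rows downward; lengths in mm; the calibration is good to about 2 mm. A picture is of the moment at which its call begins. There is no depth.
- r.hand_in(): hands the job in, once; it reports no verdict.
The state is a dict: "time": time; "joint_pos": joint angles; "qd": joint speeds; "joint_efforts": joint torques, N m; "tool_pos": TCP position; "tcp_rot": TCP orientation; "ft_force": force on the tool from outside, world axes, zero at the start; "wrist_torque": the same for the moment, N m; "finger_gap": finger opening in mm.
Only numpy, scipy, OpenCV 4.12 (cv2) and the standard library are available. Lean on these libraries where they do the work, as an engineer would, in place of code of your own. Each camera call takes 0.05 s, during which the arm holds its last target.

TASK

Slide the grey tub squarely up against the spill end of the tipping stand, centred under the tray's lip. Then press the stand's sprung pump lever down in full strokes, each right down to its stop without ramming it and right back up, until the tray has tipped far enough for all three kiln props to slide off into the tub. Leave the lever up, the tub standing on the table with the props in it, and everything else on the table where it is.

Things in the scene. Friction and masses are not known exactly. Their poses are not given: they have to be found in the camera images.
- stand: Grey metal tipping stand fixed to the table; origin on the table. Box from x = -85 to 85 and y = -120 to 80 mm, 125 mm high; its +y face is the spill end. The hinged tray on top spills towards +y; the pump lever is on the -x side, pointing to -y. Two hinge cheeks 12 mm thick at x = -100 and 100 mm, y 30 to 80 mm, 175 mm high.
- tray (a joint): Tilt of the steel tray: 0 level, positive = back end up, spilling over its open +y end. Hinge along the stand's x at stand y = 60 mm, 155 mm high. It stays where it is put. A ratchet raises it about 0.15 rad per full lever stroke, up to 0.9 rad; after that strokes do nothing. The props slide off at about 0.45 to 0.65 rad, so after four or five strokes.
- tray_lip (a point): Middle of the tray's open edge (the lip), on its floor. Level, the tray is 180 (x) x 250 mm, from stand y = -130 to 120 mm, floor 169 mm high, with 32 mm walls on the other three sides. The lip comes down to about 115 mm above the table, at stand y of about 108 mm, when fully tipped.
- pump (a joint): Angle of the sprung pump lever: 0 = up at rest (0.45 rad above level), grows when pressed down, solid stop at 0.70 rad (0.25 rad below level). It springs back up by itself. The ratchet takes its next tooth only if the lever goes down past about 0.6 rad and then comes up below 0.1 rad: short strokes do not count.
- lever: The pump lever, a steel bar ending in the pad. Origin on its hinge axis (along the stand's x), at stand (-85, -86, 120) mm; the bar and pad lie 55 mm further to -x, pointing along the lever's -y.
- lever_pad (a point): Middle of the upper face of the black rubber pad at the lever's end, 165 mm out from the pivot; pad 40 (x) x 110 (along the lever) x 18 mm, pressed from above. This point is about 203 mm high at rest and 91 mm at the stop. Pressing takes about 5 N at the top, 8 to 15 N below; over 150 N counts as ramming the stop.
- tub_mid (a point): Grey plastic open tub, loose, outside 250 (x) x 220 (y) x 80 mm high, walls 8 mm, 0.5 to 0.85 kg. This point lies at its centre, 40 mm above its underside. It starts beyond the spill end, off centre and askew. Pushed against the spill end its centre is at stand (0, 190) mm with its long side along the stand's x. It slides on the table with 3 to 6 N.
- prop_square_mid (a point): Square kiln prop, fired clay, 36 x 80 (y) x 36 mm, loose in the tray, centre of the piece. All three props weigh 0.1 to 0.21 kg.
- prop_h_mid (a point): Kiln prop of H section, fired clay, 42 x 78 (y) x 40 mm, loose in the tray, centre of the piece.
- prop_slab_mid (a point): Flat slab prop, fired clay, 50 x 76 (y) x 24 mm, loose in the tray, centre of the piece.
- cup: Bystander: clear plastic cup, 100 mm wide, 85 mm high; origin under its centre.
- jar: Bystander: white jar with lid, 80 mm wide, 110 mm high; origin under its centre.
- bowl: Bystander: terracotta bowl, 110 mm wide, 60 mm high; origin under its centre.
- woodblock: Bystander: wooden block 70 x 120 x 45 mm; origin under its centre.
- brush: Bystander: brush lying on the table; origin under its middle.
- mould: Bystander: plaster mould 130 x 160 x 50 mm, 1.8 kg; origin under its centre.
- beaker: Bystander: blue glazed cup, 80 mm wide, 70 mm high; origin under its centre.
Things that resemble listed ones, but are neither listed nor needed, are in the scene too. Leave any yellow look-alike of the part that bears prop_square_mid alone. What is shaped like the part that bears prop_slab_mid but turquoise is not meant.

How it is judged (in metres and radians):
On the way, in this order (a step that is already met when the one before it is completed fails the run):
1. the tub stands against the spill end of the stand, centred under the tray's lip (within 20 mm sideways, gap under 15 mm, within 0.15 rad of square) (x of tub_mid in the frame of stand between -0.02 and 0.02 m and y of tub_mid in the frame of stand between 0.175 and 0.205 m and angle between the x axis of tub_mid and the x axis of stand, either way round below 0.15 rad and angle between tub_mid's own z axis and vertical below 0.1 rad), for 0.1 s.
2. the lever is pressed down for the first full stroke (past 0.58 of 0.70 rad) (value of joint pump above 0.58 rad), for 0.02 s.
3. the lever has come back up after the first stroke (under 0.10 rad) (value of joint pump below 0.1 rad), for 0.02 s.
4. the lever is pressed down for the second full stroke (past 0.58 of 0.70 rad) (value of joint pump above 0.58 rad), for 0.02 s.
5. the lever has come back up after the second stroke (under 0.10 rad) (value of joint pump below 0.1 rad), for 0.02 s.
6. the lever is pressed down for the third full stroke (past 0.58 of 0.70 rad) (value of joint pump above 0.58 rad), for 0.02 s.
7. the lever has come back up after the third stroke (under 0.10 rad) (value of joint pump below 0.1 rad), for 0.02 s.
At the end, for the whole second after the job is handed in: All three props are inside the tub (the centre of each within its walls and no higher than 5 mm above the rim), the tub stands upright on the table, the tray is still tipped by more than 0.40 rad and the lever is back up (under 0.10 rad) and still (x of prop_square_mid in the frame of tub_mid between -0.117 and 0.117 m and y of prop_square_mid in the frame of tub_mid between -0.102 and 0.102 m and z of prop_square_mid in the frame of tub_mid between -0.04 and 0.045 m and x of prop_h_mid in the frame of tub_mid between -0.117 and 0.117 m and y of prop_h_mid in the frame of tub_mid between -0.102 and 0.102 m and z of prop_h_mid in the frame of tub_mid between -0.04 and 0.045 m and x of prop_slab_mid in the frame of tub_mid between -0.117 and 0.117 m and y of prop_slab_mid in the frame of tub_mid between -0.102 and 0.102 m and z of prop_slab_mid in the frame of tub_mid between -0.04 and 0.045 m and angle between tub_mid's own z axis and vertical below 0.1 rad and height (world z) of tub_mid below 0.055 m and value of joint pump below 0.1 rad and value of joint tray above 0.4 rad and velocity of joint pump below 0.05 rad/s); the robot touches nothing.
It fails at once if a bystander is moved by more than 40 mm (distance of any of cup, jar, bowl, woodblock, brush, mould, beaker from where it was at the start of the episode above 0.04 m).
It fails at once if the lever is rammed against its stop (more than 150 N on its pad) (contact force between any of the arm, the fingers and lever above 150 N).
It also fails if it takes over 72 s, if anything falls off the work surface, if the arm or the gripper's body presses on something with over 40 N, if the wrist force passes 120 N, or if a joint passes its speed limit or range.

## Working session

There is one attempt and no reset: what is moved stays moved. The work goes in short steps, Python scripts to look and compute and a tool call to move; the robot and the scene stay as the last step left them, time stands still between calls to the robot, and variables do not carry over. Pictures are saved under pics/ and viewed, and the job is handed in when it is done.

Besides the shell and the picture viewer there is one more tool, called as a command line: name --pt "numbers of a row" for each row, then --argument value for the rest. jog_arm: Moves the arm, as the interface text tells. Its arguments: {"type":"object","properties":{"targets":{"type":"array","items":{"type":"array","items":{"type":"number"}}},"newtons":{"type":"number"}},"required":["targets"]}

```bash
ls; mkdir -p pics; python3 - <<'E'
from bench import r
import cv2,json
print(r.sense())
for n in("scene","top"):
    s=r.snapshot(n); cv2.imwrite(f"pics/{n}0.png",s["pixels"][:,:,::-1])
    print({k:v for k,v in s.items() if k!="pixels"})
E
```

```text
pics
{'time': 0.0, 'joint_pos': array([-8.05811917e+01,  7.51531013e+00,  8.53316891e+01,  5.35180495e-04,
        8.72614619e+01, -4.89321170e+00]), 'qd': array([ 0.03102898,  0.05332338,  0.00189323,  0.02566771, -0.06375958,
       -0.04519753]), 'joint_efforts': array([-2.34499981e-03, -5.69397783e+01, -5.00556099e+01, -3.09490097e-04,
        1.48916454e-02,  7.43584701e-05]), 'tool_pos': array([ 148.25160856, -580.81062786,  230.21923572]), 'tcp_rot': array([-1.79891980e+02, -9.78417433e-03,  1.43119847e+01]), 'ft_force': array([ 1.18408345, -0.49937008,  0.49019223]), 'wrist_torque': array([-0.03023831,  0.01851434, -0.00246134]), 'finger_gap': 85.62140478303239}
{'fx': 450.54285765966154, 'fy': 450.54285765966154, 'cx': 310.64397025545, 'cy': 207.94493493447723, 'dist': array([-0.10737681,  0.        ,  0.        ,  0.        ,  0.        ]), 'origin': array([1657.4034046 ,  522.25727806, 1162.6661008 ]), 'attitude': array([-129.15744271,   -0.59648872,  114.69107281])}
{'fx': 416.8161204875035, 'fy': 416.8161204875035, 'cx': 321.191915678342, 'cy': 198.6467505161546, 'dist': array([-0.05913027,  0.        ,  0.        ,  0.        ,  0.        ]), 'origin': array([ 291.89080694,   28.2234717 , 1478.54951277]), 'attitude': array([-1.70115464e+02,  1.17096242e-03, -8.95151327e+01])}
```

View pics/scene0.png

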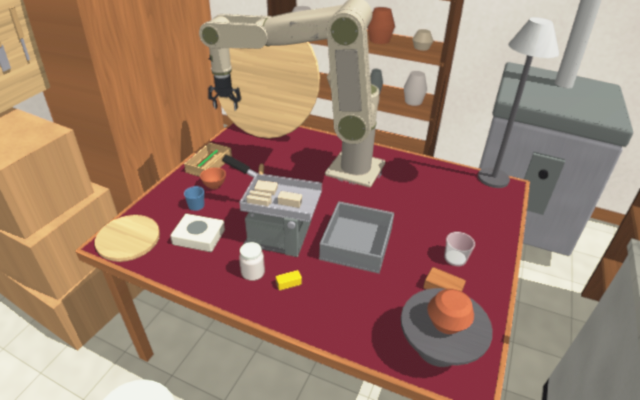

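View pics/top0.png

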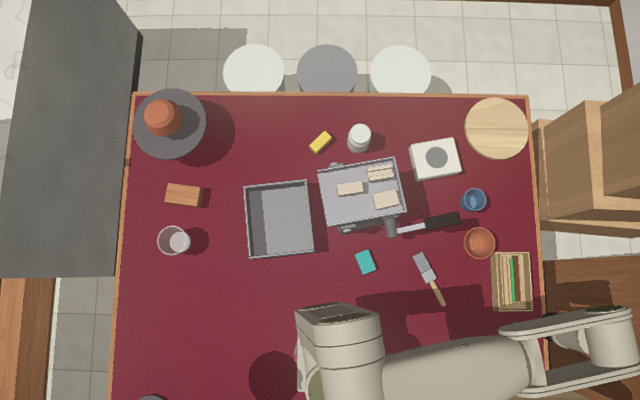

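The top view shows the stand and tray around (362,192), with the spill end to the left. The grey tub is at (280,218), the black lever pad at (442,220), and the brush at (430,278). I'll enlarge both views and cast rays.

```bash
cat > h.py <<'E'
import numpy as np, cv2
from scipy.spatial.transform import Rotation as R
def cam(s):
    K=np.array([[s["fx"],0,s["cx"]],[0,s["fy"],s["cy"]],[0,0,1.]])
    return K,np.array(s["dist"]),np.array(s["origin"]),R.from_euler("xyz",s["attitude"],degrees=True).as_matrix()
def rays(s,px):
    K,d,o,A=cam(s)
    u=cv2.undistortPoints(np.array(px,float).reshape(-1,1,2),K,d).reshape(-1,2)
    return o,(A@np.c_[u,np.ones(len(u))].T).T
def plane(s,px,z):
    o,d=rays(s,px); return o+d*((z-o[2])/d[:,2])[:,None]
def proj(s,P):
    K,d,o,A=cam(s)
    Rc=A.T; return cv2.projectPoints(np.array(P,float).reshape(-1,3),cv2.Rodrigues(Rc)[0],-Rc@o,K,d)[0].reshape(-1,2)
def tri(s1,p1,s2,p2):
    o1,d1=rays(s1,[p1]);o2,d2=rays(s2,[p2]);d1=d1[0]/np.linalg.norm(d1);d2=d2[0]/np.linalg.norm(d2)
    t=np.linalg.lstsq(np.c_[d1,-d2],o2-o1,rcond=None)[0]
    a=o1+t[0]*d1;b=o2+t[1]*d2; return (a+b)/2,np.linalg.norm(a-b)
E
python3 - <<'E'
from bench import r
import cv2,pickle
S={n:r.snapshot(n) for n in("scene","top")}
pickle.dump(S,open("s0.pkl","wb"))
t=S["top"]["pixels"][:,:,::-1]; 
cv2.imwrite("pics/t1.png",cv2.resize(t[140:270,235:425],None,fx=4,fy=4,interpolation=cv2.INTER_CUBIC))
cv2.imwrite("pics/t2.png",cv2.resize(t[180:310,330:520],None,fx=4,fy=4,interpolation=cv2.INTER_CUBIC))
c=S["scene"]["pixels"][:,:,::-1]
cv2.imwrite("pics/c1.png",cv2.resize(c[145:285,210:400],None,fx=4,fy=4,interpolation=cv2.INTER_CUBIC))
E
```

```text
(no output)
```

View pics/t1.png

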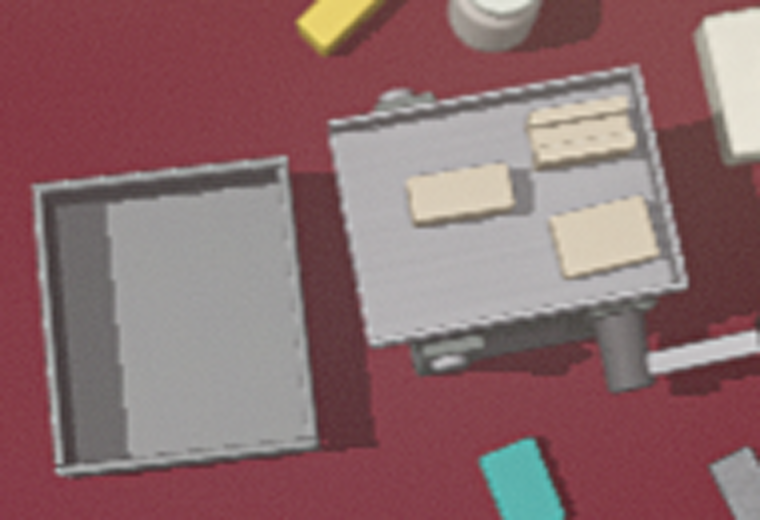

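View pics/t2.png

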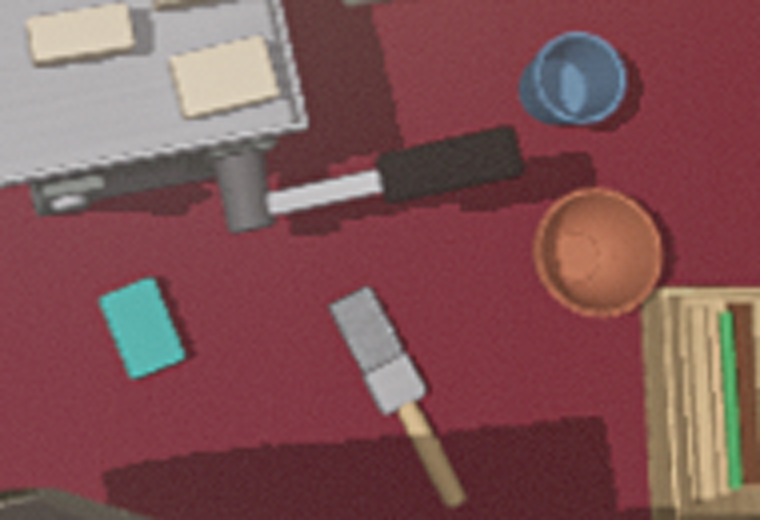

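View pics/c1.png

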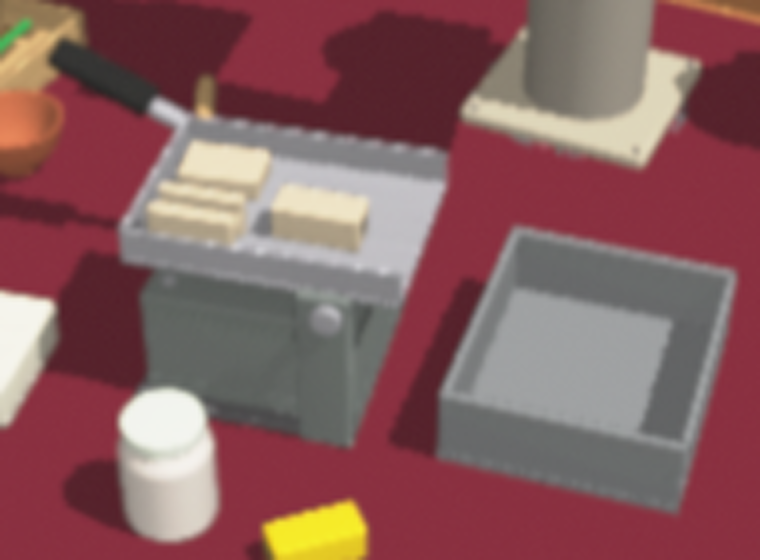

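```bash
cat > m1.py <<'E'
from h import *; import pickle
S=pickle.load(open("s0.pkl","rb"));T=S["top"];C=S["scene"]
f=lambda p,x,y:(np.array(p,float)+.5)/4-.5+[x,y]
tray_t=f([(331,122),(637,66),(685,287),(370,345)],235,140)
tub_t=f([(35,186),(287,157),(316,446),(60,473)],235,140)
tray_c=f([(402,305),(122,262)],210,145)  # +x spill? top
tub_c=f([(516,230),(735,270),(683,450),(440,400)],210,145)
def fit(P,name):
    print(name,P.round(1).tolist()); print(" sides",[np.linalg.norm(P[i]-P[i-1]).round(1) for i in range(4)],"c",P.mean(0).round(1))
a=plane(T,tray_t,201);fit(a,"tray")
b=plane(T,tub_t,80);fit(b,"tubT")
fit(plane(C,tub_c,80),"tubC")
# triangulate heights
print("tub corner NR:",tri(T,tub_t[2],C,tub_c[0]),"?",tri(T,tub_t[3],C,tub_c[1]),tri(T,tub_t[0],C,tub_c[2]),tri(T,tub_t[1],C,tub_c[3]))
print("tray cor",tri(T,tray_t[0],C,f([(405,303)],210,145)[0]),tri(T,tray_t[3],C,f([(447,155)],210,145)[0]),tri(T,tray_t[1],C,f([(122,234)],210,145)[0]))
for P,n in((a,"stand y axis"),(b,"tub y")):
    v=(P[0]-P[1]+P[3]-P[2]);w=(P[0]-P[3]+P[1]-P[2]);print(n,np.degrees(np.arctan2(v[1],v[0])),"x axis",np.degrees(np.arctan2(w[1],w[0])))
E
python3 m1.py
```

```text
tray [[605.6, 42.9, 201.0], [653.5, -199.5, 201.0], [476.6, -232.9, 201.0], [429.6, 11.2, 201.0]]
 sides [np.float64(178.8), np.float64(247.1), np.float64(180.0), np.float64(248.6)] c [541.3 -94.6 201. ]
tubT [[576.9, 297.7, 80.0], [604.1, 81.8, 80.0], [357.7, 54.1, 80.0], [333.2, 267.2, 80.0]]
 sides [np.float64(245.7), np.float64(217.6), np.float64(248.0), np.float64(214.5)] c [468.  175.2  80. ]
tubC [[365.7, 60.1, 80.0], [332.9, 270.6, 80.0], [582.5, 299.5, 80.0], [614.1, 89.2, 80.0]]
 sides [np.float64(250.1), np.float64(213.1), np.float64(251.2), np.float64(212.6)] c [473.8 179.9  80. ]
tub corner NR: (array([357.51733566,  55.5749179 ,  72.69924322]), np.float64(2.9496255625578733)) ? (array([332.69722126, 268.92768947,  79.15028039]), np.float64(3.362751888665803)) (array([577.87489351, 298.55315654,  75.37979027]), np.float64(0.022789366675362615)) (array([605.56631284,  83.79327604,  70.57256013]), np.float64(3.506363603191427))
tray cor (array([610.54222536,  47.80211521, 173.48991012]), np.float64(9.766599522235188)) (array([429.92074102,  11.51626936, 196.64890213]), np.float64(0.8886967944115625)) (array([ 654.11245664, -198.28788016,  194.8972259 ]), np.float64(4.907190111859763))
stand y axis 101.04318972180931 x axis 10.469484000025176
tub y 96.86580956640603 x axis 6.777833478933474
```

The candidates resolve as follows:
- **Props:** the three clay-coloured pieces in the tray, in t1 at slab (603,237), H (582,132) and square (460,193), are the ones meant. The yellow block and the turquoise slab on the table are not.
- **Tub:** there is only one, at (280,218).
- **Measured heights:** rim about 75–79 mm and tray walls about 196 mm, which agrees with the text.
- **Stand:** origin about (540,-90), yaw about 10.8°.
- **Tub pose:** about (471,177), yaw about 7°.

The plan is to grip the middle of the tub's far wall and slide it. First I'll move out over the scene.

jog_arm --pt "0.117 -0.118 -0.04 0 0 0 0" --pt "0.117 -0.118 -0.04 0 0 0 0" --pt "0.117 -0.118 -0.04 0 0 0 0" --pt "0.117 -0.118 -0.04 0 0 0 0" --pt "0.117 -0.118 -0.04 0 0 0 0"

```text
time: 0.62
tool_pos: [235.6, -434.5, 273.5]
tcp_rot: [179.9, -0.1, 14.5]
ft_force: [-0.5, -0.1, -0.3]
finger_gap: 85.5
```

jog_arm --pt "0.14 -0.14 -0.03 0 0 0 0" --pt "0.14 -0.14 -0.03 0 0 0 0" --pt "0.14 -0.14 -0.03 0 0 0 0" --pt "0.14 -0.14 -0.03 0 0 0 0" --pt "0.14 -0.14 -0.03 0 0 0 0"

```text
time: 1.03
tool_pos: [334.4, -265.7, 301.8]
tcp_rot: [180.0, -0.0, 14.3]
ft_force: [0.8, -0.4, 0.5]
finger_gap: 85.1
```

jog_arm --pt "0.11 -0.15 0 0 0 0 0" --pt "0.11 -0.15 0 0 0 0 0" --pt "0.11 -0.15 0 0 0 0 0" --pt "0.11 -0.15 0 0 0 0 0" --pt "0.11 -0.15 0 0 0 0 0"

```text
time: 1.45
tool_pos: [404.0, -91.6, 301.4]
tcp_rot: [-179.9, -0.1, 14.5]
ft_force: [1.2, -0.2, -0.1]
finger_gap: 85.0
```

jog_arm --pt "0.072 -0.176 0 0 0 0 0" --pt "0.072 -0.176 0 0 0 0 0" --pt "0.072 -0.176 0 0 0 0 0" --pt "0.072 -0.176 0 0 0 0 0" --pt "0.072 -0.176 0 0 0 0 0"

```text
time: 1.87
tool_pos: [429.2, 96.6, 301.2]
tcp_rot: [-179.9, -0.0, 14.4]
ft_force: [0.7, 0.8, 0.4]
finger_gap: 85.8
```

jog_arm --pt "0.072 -0.176 0.05 0 0 0.129 0" --pt "0.072 -0.176 0.05 0 0 0.129 0" --pt "0.072 -0.176 0.05 0 0 0.129 0" --pt "0.072 -0.176 0.05 0 0 0.129 0" --pt "0.072 -0.176 0.05 0 0 0.129 0"

```text
time: 2.28
tool_pos: [455.3, 283.8, 250.2]
tcp_rot: [-180.0, 0.0, 7.0]
ft_force: [0.4, 0.1, 0.0]
finger_gap: 85.7
```

```bash
python3 - <<'E'
from bench import r
import cv2,pickle
S={n:r.snapshot(n) for n in("scene","top")}
pickle.dump(S,open("s1.pkl","wb"))
s=r.sense();print(s["tool_pos"],s["tcp_rot"],s["joint_pos"])
cv2.imwrite("pics/t3.png",cv2.resize(S["top"]["pixels"][130:290,200:400,::-1],None,fx=3,fy=3,interpolation=cv2.INTER_CUBIC))
cv2.imwrite("pics/c3.png",cv2.resize(S["scene"]["pixels"][125:285,210:410,::-1],None,fx=3,fy=3,interpolation=cv2.INTER_CUBIC))
E
```

```text
[454.14521271 285.08797127 247.98297161] [179.99288177   0.26241595   7.1711991 ] [ 2.65841537e+01 -2.57288785e+00  9.38634879e+01  8.05198055e-02
  8.89592640e+01  1.09411300e+02]
```

View pics/t3.png

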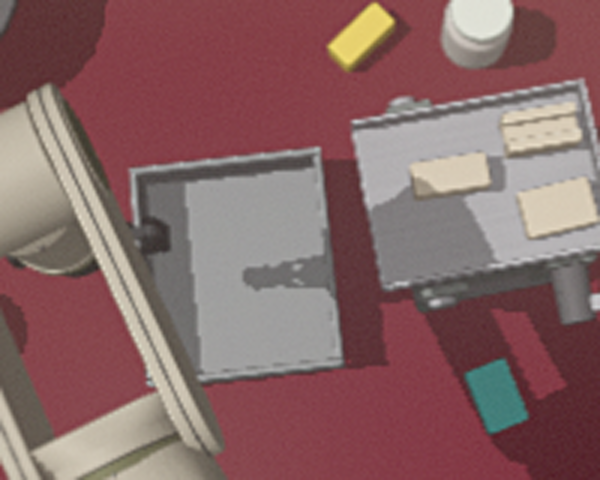

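View pics/c3.png

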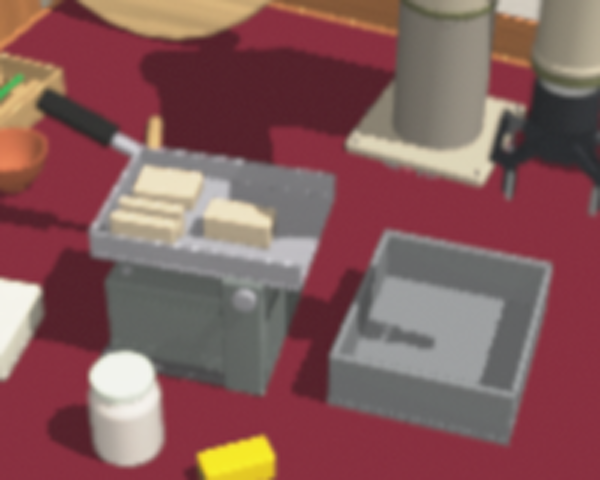

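jog_arm --pt "0 0.003 0.2 0 0 0 0" --pt "0 0.003 0.2 0 0 0 0" --pt "0 0.003 0.2 0 0 0 0" --pt "0 0.003 0.2 0 0 0 0" --pt "0 0.003 0.2 0 0 0 0"

```text
time: 2.8
tool_pos: [454.8, 277.1, 48.2]
tcp_rot: [179.9, 0.1, 6.9]
ft_force: [-0.2, -0.1, -0.4]
finger_gap: 85.2
```

jog_arm --pt "0 0 0 0 0 0 0" --pt "0 0 0 0 0 0 0.5" --pt "0 0 0 0 0 0 1" --pt "0 0 0 0 0 0 1" --pt "0 0 0 0 0 0 1" --newtons 40

```text
time: 3.22
tool_pos: [458.2, 279.4, 54.6]
tcp_rot: [-179.9, -0.3, 6.9]
ft_force: [0.1, 0.0, 0.6]
finger_gap: 38.8
```

jog_arm --pt "0 0 0 0 0 0 1" --pt "0 0 0 0 0 0 1" --pt "0 0 0 0 0 0 1" --pt "0 0 0 0 0 0 1"

```text
time: 3.55
tool_pos: [457.2, 279.5, 53.2]
tcp_rot: [-179.9, -0.2, 6.9]
ft_force: [-1.0, 3.2, 5.8]
finger_gap: 7.0
```

jog_arm --pt "0.004 0.01 0 0 0 -0.015 1" --pt "0.008 0.025 0 0 0 -0.03 1" --pt "0.012 0.04 0 0 0 -0.05 1" --pt "0.016 0.055 0 0 0 -0.065 1" --pt "0.019 0.07 0 0 0 -0.072 1"

```text
time: 3.97
tool_pos: [484.4, 212.4, 53.2]
tcp_rot: [-179.9, -0.2, 11.1]
ft_force: [-3.0, 7.6, 6.8]
finger_gap: 7.0
```

```bash
python3 - <<'E'
from bench import r
import cv2,pickle
S={n:r.snapshot(n) for n in("scene","top")}
pickle.dump(S,open("s2.pkl","wb"))
s=r.sense();print(s["tool_pos"],s["tcp_rot"],s["ft_force"])
cv2.imwrite("pics/t4.png",cv2.resize(S["top"]["pixels"][140:270,235:425,::-1],None,fx=4,fy=4,interpolation=cv2.INTER_CUBIC))
cv2.imwrite("pics/c4.png",cv2.resize(S["scene"]["pixels"][145:285,210:400,::-1],None,fx=4,fy=4,interpolation=cv2.INTER_CUBIC))
E
```

```text
[485.31536935 209.89417331  53.16052084] [179.9599815   -0.18933657  11.00338641] [ 1.18555884 -6.49767643  6.53590934]
```

View pics/t4.png

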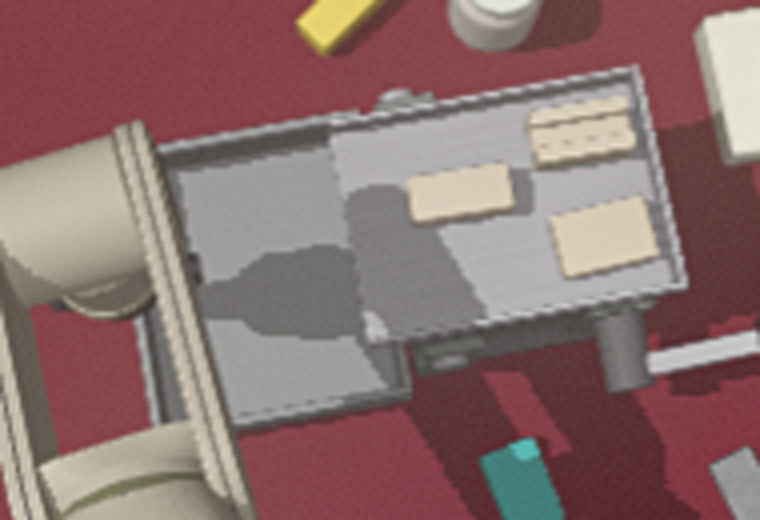

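View pics/c4.png

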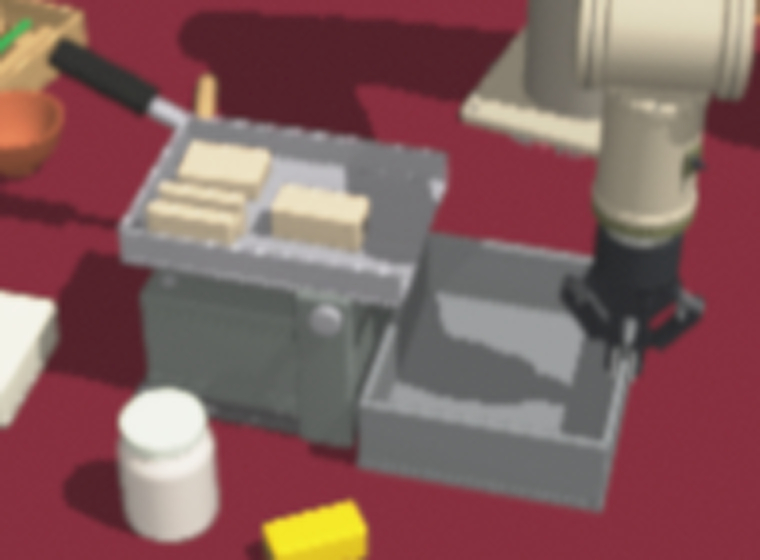

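```bash
python3 - <<'E'
from h import *; import pickle
S=pickle.load(open("s2.pkl","rb"));T=S["top"];C=S["scene"]
f=lambda p,x,y:(np.array(p,float)+.5)/4-.5+[x,y]
a=np.radians(10.8);ex=np.array([np.cos(a),np.sin(a)]);ey=np.array([-ex[1],ex[0]]);O=np.array([540.4,-89.7])
q=lambda P:[((p[:2]-O)@ex).round(1).item() and (round(float((p[:2]-O)@ex),1),round(float((p[:2]-O)@ey),1)) for p in P]
print("top -x corner, +x side edge pt",q(plane(T,f([(410,395),(250,132)],235,140),80)))
print("scene corners +x",q(plane(C,f([(362,402),(602,445)],210,145),80)))
# stand from scene: tray wall-top corners
print("tray scene",q(plane(C,f([(447,153),(122,234),(403,280)],210,145),201)))
print("cheek foot scene (expect 106,80)",q(plane(C,f([(352,443)],210,145),0)), "tub foot",q(plane(C,f([(360,466),(602,508)],210,145),0)))
E
```

```text
top -x corner, +x side edge pt [(-124.8, 90.4), (122.1, 184.1)]
scene corners +x [(125.3, 97.2), (125.3, 306.9)]
tray scene [(-86.7, 121.1), (98.7, -122.1), (97.4, 125.6)]
cheek foot scene (expect 106,80) [(98.9, 80.5)] tub foot [(125.0, 94.9), (121.7, 313.0)]
```

The tub is square and centred to within about 3 mm. A gap of roughly 5–12 mm remains, so I'll push gently to contact.

jog_arm --pt "0 0.002 0 0 0 0 1" --pt "0 0.004 0 0 0 0 1" --pt "0 0.006 0 0 0 0 1" --pt "0 0.008 0 0 0 0 1"

```text
time: 4.4
tool_pos: [486.0, 205.0, 53.2]
tcp_rot: [-179.9, -0.2, 11.1]
ft_force: [-1.0, 5.8, 5.7]
finger_gap: 7.1
```

jog_arm --pt "0 0.002 0 0 0 0 1" --pt "0 0.003 0 0 0 0 1" --pt "0 0.004 0 0 0 0 1"

```text
time: 4.65
tool_pos: [486.5, 201.8, 53.1]
tcp_rot: [-179.8, -0.2, 11.1]
ft_force: [-3.7, 14.2, 6.8]
finger_gap: 7.1
```

Force rose to 14 N with the wall at the predicted contact position, so the tub is against the stand. I'll release and rise.

jog_arm --pt "0 -0.001 0 0 0 0 0.6" --pt "0 -0.001 0 0 0 0 0.3" --pt "0 -0.001 0 0 0 0 0.1" --pt "0 -0.001 0 0 0 0 0" --pt "0 -0.001 0 0 0 0 0"

```text
time: 5.07
tool_pos: [485.3, 200.2, 51.2]
tcp_rot: [180.0, 0.0, 11.0]
ft_force: [0.3, -0.0, 0.2]
finger_gap: 67.9
```

jog_arm --pt "0 0 -0.04 0 0 0 0" --pt "0 0 -0.08 0 0 0 0" --pt "0 0 -0.2 0 0 0 0" --pt "0 0 -0.2 0 0 0 0" --pt "0 0 -0.2 0 0 0 0"

```text
time: 5.48
tool_pos: [485.4, 200.2, 254.2]
tcp_rot: [-180.0, -0.1, 11.0]
ft_force: [0.2, 0.9, -0.2]
finger_gap: 85.3
```

jog_arm --pt "-0.093 0.165 -0.046 0 0 0 1" --pt "-0.093 0.165 -0.046 0 0 0 1" --pt "-0.093 0.165 -0.046 0 0 0 1" --pt "-0.093 0.165 -0.046 0 0 0 1" --pt "-0.093 0.165 -0.046 0 0 0 1"

```text
time: 5.9
tool_pos: [424.7, 18.1, 298.4]
tcp_rot: [179.9, -0.0, 11.0]
ft_force: [0.4, -0.0, 0.0]
finger_gap: 25.8
```

jog_arm --pt "-0.025 0.18 0 0 0 0 1" --pt "-0.025 0.18 0 0 0 0 1" --pt "-0.025 0.18 0 0 0 0 1" --pt "-0.025 0.18 0 0 0 0 1" --pt "-0.025 0.18 0 0 0 0 1"

```text
time: 6.32
tool_pos: [434.9, -165.6, 297.1]
tcp_rot: [179.9, 0.0, 10.8]
ft_force: [0.3, -0.0, -0.4]
finger_gap: 0.0
```

```bash
python3 - <<'E'
from bench import r
import cv2,pickle
S={n:r.snapshot(n) for n in("scene","top")}
pickle.dump(S,open("s3.pkl","wb"))
s=r.sense();print(s["tool_pos"],s["tcp_rot"],s["ft_force"],s["time"])
cv2.imwrite("pics/t5.png",cv2.resize(S["top"]["pixels"][140:270,235:425,::-1],None,fx=4,fy=4,interpolation=cv2.INTER_CUBIC))
cv2.imwrite("pics/c5.png",cv2.resize(S["scene"]["pixels"][145:285,210:400,::-1],None,fx=4,fy=4,interpolation=cv2.INTER_CUBIC))
E
```

```text
[ 435.07841098 -163.63160721  296.83567854] [1.79997140e+02 6.00747184e-02 1.07831266e+01] [ 0.35566262  0.95624827 -0.16291247] 6.4167
```

View pics/t5.png

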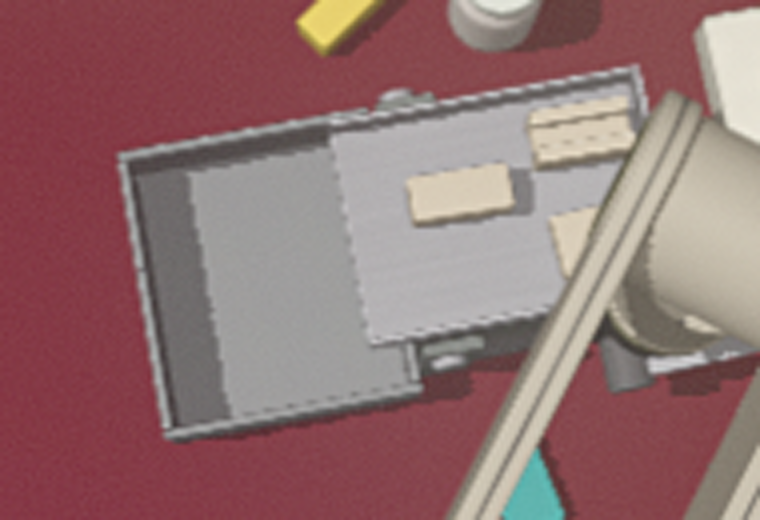

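View pics/c5.png

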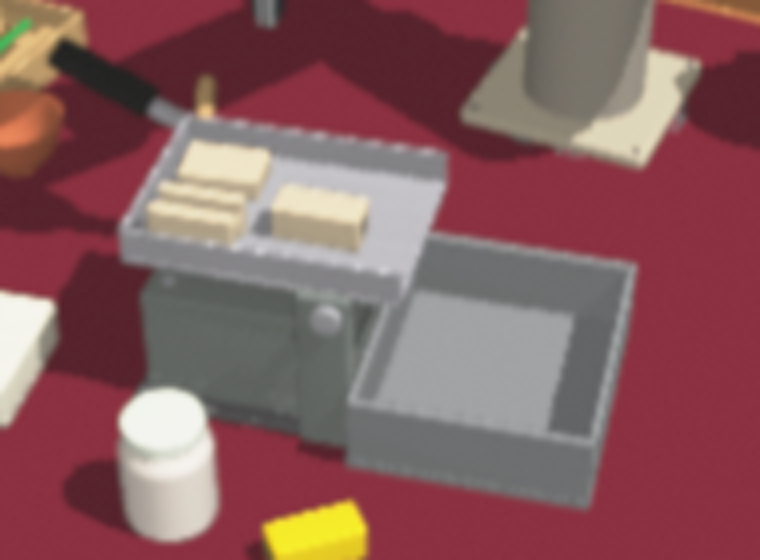

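```bash
python3 - <<'E'
from h import *; import pickle
S=pickle.load(open("s3.pkl","rb"));T=S["top"];C=S["scene"]
f=lambda p,x,y:(np.array(p,float)+.5)/4-.5+[x,y]
a=np.radians(10.8);ex=np.array([np.cos(a),np.sin(a)]);ey=np.array([-ex[1],ex[0]]);O=np.array([540.4,-89.7])
q=lambda P:[(round(float((p[:2]-O)@ex),1),round(float((p[:2]-O)@ey),1)) for p in P]
print("tub top",q(plane(T,f([(121,155),(168,437),(422,390)],235,140),80)))
print("tub scene",q(plane(C,f([(350,402),(592,443),(635,265)],210,145),80)))
pad=f([(378,155),(513,125),(523,175),(390,203)],330,180)
p,e=tri(T,pad.mean(0),C,f([(103,77)],210,145)[0])
print("pad",p,e,q([p]))
far=pad[1:3].mean(0)
for P,z in((pad[1:3].mean(0),227),(pad[[0,3]].mean(0),179),(pad.mean(0),203)): w=plane(T,[P],z);print(w.round(1),q(w))
E
```

```text
tub top [(122.1, 296.7), (-123.2, 295.8), (-122.5, 79.8)]
tub scene [(127.9, 87.2), (125.0, 298.3), (-119.7, 299.5)]
pad [ 448.46946924 -346.80892338  191.25115455] 4.161405412680811 [(-138.5, -235.3)]
[[ 456.4 -390.3  227. ]] [(-138.8, -279.6)]
[[ 439.  -298.8  179. ]] [(-138.8, -186.4)]
[[ 447.9 -345.4  203. ]] [(-138.8, -233.8)]
```

jog_arm --pt "-0.021 0.178 0.02 0 0 0 1" --pt "-0.021 0.178 0.02 0 0 0 1" --pt "-0.021 0.178 0.05 0 0 0 1" --pt "-0.021 0.178 0.067 0 0 0 1" --pt "-0.021 0.178 0.067 0 0 0 1"

```text
time: 6.83
tool_pos: [449.1, -341.0, 228.7]
tcp_rot: [-180.0, 0.0, 11.0]
ft_force: [0.8, -0.2, -1.3]
finger_gap: -0.0
```

jog_arm --pt "0 0 0.01 0 0 0 1" --pt "0 0 0.018 0 0 0 1" --pt "0 0 0.025 0 0 0 1"

```text
time: 7.08
tool_pos: [449.4, -338.2, 204.6]
tcp_rot: [-179.9, 0.0, 11.1]
ft_force: [0.8, -0.4, 0.6]
finger_gap: -0.1
```

jog_arm --pt "0 0.005 0.02 0 0 0 1" --pt "0 0.009 0.04 0 0 0 1" --pt "0 0.013 0.06 0 0 0 1" --pt "0 0.016 0.08 0 0 0 1" --pt "0 0.018 0.095 0 0 0 1"

```text
time: 7.5
tool_pos: [454.9, -356.1, 112.8]
tcp_rot: [179.9, -0.2, 11.2]
ft_force: [-2.6, 10.1, 17.4]
finger_gap: 0.2
```

jog_arm --pt "0 0 0.005 0 0 0 1" --pt "0 0.001 0.009 0 0 0 1" --pt "0 0.001 0.012 0 0 0 1"

```text
time: 7.75
tool_pos: [455.4, -357.7, 101.8]
tcp_rot: [179.8, -0.2, 11.2]
ft_force: [-2.9, 4.5, 15.8]
finger_gap: 0.0
```

jog_arm --pt "-0.001 0 0.004 0 0 0 1" --pt "-0.002 0 0.007 0 0 0 1" --pt "-0.002 0 0.009 0 0 0 1"

```text
time: 8.0
tool_pos: [454.4, -357.9, 93.6]
tcp_rot: [179.7, -0.3, 11.2]
ft_force: [0.7, 5.7, 15.8]
finger_gap: -0.4
```

jog_arm --pt "0 0 0.002 0 0 0 1" --pt "0 0 0.003 0 0 0 1"

```text
time: 8.17
tool_pos: [454.6, -357.9, 92.1]
tcp_rot: [179.7, -0.3, 11.2]
ft_force: [-3.6, 10.4, 31.9]
finger_gap: -0.1
```

The stop is felt at 32 N at z = 92 mm, as expected. Now I'll go back up.

jog_arm --pt "0 -0.004 -0.03 0 0 0 1" --pt "0 -0.011 -0.065 0 0 0 1" --pt "0 -0.016 -0.1 0 0 0 1" --pt "0 -0.019 -0.122 0 0 0 1" --pt "0 -0.019 -0.122 0 0 0 1"

```text
time: 8.58
tool_pos: [450.6, -340.1, 216.7]
tcp_rot: [179.5, -0.4, 11.2]
ft_force: [-0.2, 0.1, 0.7]
finger_gap: -0.2
```

```bash
cat > look.py <<'E'
import sys,cv2,pickle
from bench import r
n=sys.argv[1]
S={k:r.snapshot(k) for k in("scene","top")}
pickle.dump(S,open(f"s{n}.pkl","wb"))
s=r.sense();print(s["tool_pos"],s["ft_force"],s["time"])
import numpy as np
a=cv2.resize(S["top"]["pixels"][140:270,235:425,::-1],None,fx=4,fy=4,interpolation=cv2.INTER_CUBIC)
b=cv2.resize(S["scene"]["pixels"][135:285,200:390,::-1],None,fx=4,fy=4,interpolation=cv2.INTER_CUBIC)
cv2.imwrite(f"pics/t{n}.png",a);cv2.imwrite(f"pics/c{n}.png",b)
E
python3 look.py 6
```

```text
[ 448.77115005 -339.17338682  210.92434762] [ 0.38716493  0.42237668 -0.00372426] 8.6833
```

View pics/c6.png

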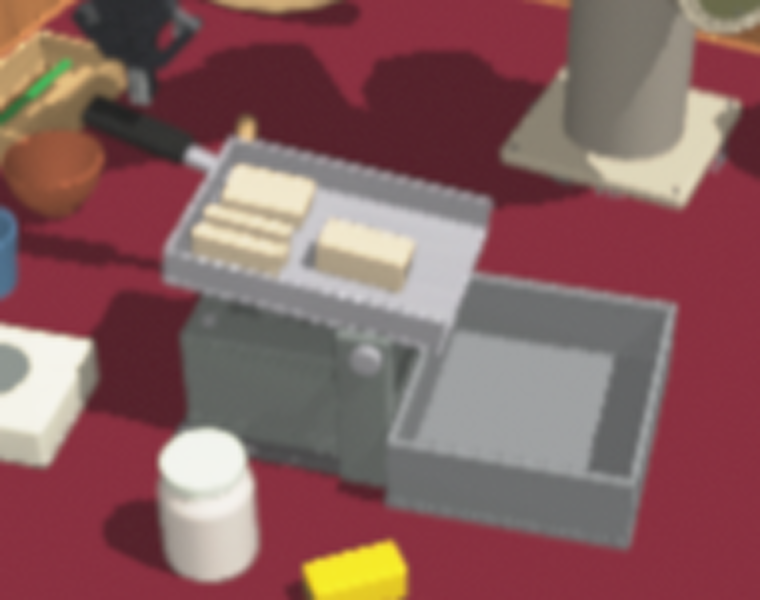

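The tray tipped one step, the lever is up and the tub is undisturbed. Stroke 2.

jog_arm --pt "0 0.003 0.025 0 0 0 1" --pt "0 0.008 0.05 0 0 0 1" --pt "0 0.013 0.075 0 0 0 1" --pt "0 0.017 0.095 0 0 0 1" --pt "0 0.019 0.11 0 0 0 1"

```text
time: 9.1
tool_pos: [452.0, -357.7, 98.1]
tcp_rot: [180.0, -0.1, 11.1]
ft_force: [-1.6, -5.3, 16.7]
finger_gap: -0.0
```

jog_arm --pt "0 0 0.004 0 0 0 1" --pt "0 0 0.008 0 0 0 1" --pt "0 0 0.011 0 0 0 1" --pt "0 0 0.012 0 0 0 1"

```text
time: 9.43
tool_pos: [452.3, -357.8, 91.8]
tcp_rot: [180.0, -0.1, 11.1]
ft_force: [-17.3, 18.9, 55.6]
finger_gap: -0.1
```

jog_arm --pt "0 -0.004 -0.03 0 0 0 1" --pt "0 -0.011 -0.065 0 0 0 1" --pt "0 -0.016 -0.1 0 0 0 1" --pt "0 -0.019 -0.122 0 0 0 1" --pt "0 -0.019 -0.122 0 0 0 1"

```text
time: 9.85
tool_pos: [449.3, -340.3, 213.8]
tcp_rot: [179.7, -0.3, 11.1]
ft_force: [0.6, -0.3, 0.5]
finger_gap: -0.2
```

jog_arm --pt "0 0.003 0.025 0 0 0 1" --pt "0 0.008 0.05 0 0 0 1" --pt "0 0.013 0.075 0 0 0 1" --pt "0 0.017 0.095 0 0 0 1" --pt "0 0.019 0.11 0 0 0 1"

```text
time: 10.27
tool_pos: [451.7, -357.6, 97.5]
tcp_rot: [-180.0, -0.1, 11.1]
ft_force: [-0.8, -5.2, 16.6]
finger_gap: 0.1
```

jog_arm --pt "0 0 0.003 0 0 0 1" --pt "0 0 0.006 0 0 0 1" --pt "0 0 0.009 0 0 0 1"

```text
time: 10.52
tool_pos: [451.7, -357.8, 91.9]
tcp_rot: [-180.0, -0.0, 11.1]
ft_force: [-15.1, 15.1, 52.4]
finger_gap: -0.0
```

Stop reached at 52 N. Going up, then a look.

jog_arm --pt "0 -0.004 -0.03 0 0 0 1" --pt "0 -0.011 -0.065 0 0 0 1" --pt "0 -0.016 -0.1 0 0 0 1" --pt "0 -0.019 -0.119 0 0 0 1" --pt "0 -0.019 -0.119 0 0 0 1"

```text
time: 10.93
tool_pos: [449.1, -340.2, 212.9]
tcp_rot: [179.7, -0.2, 11.1]
ft_force: [0.3, -0.7, 0.9]
finger_gap: -0.0
```

```bash
python3 look.py 7
```

```text
[ 447.39916774 -339.26321194  207.77933813] [-0.01785677  0.4119885  -0.76975178] 11.0333
```

View pics/c7.png

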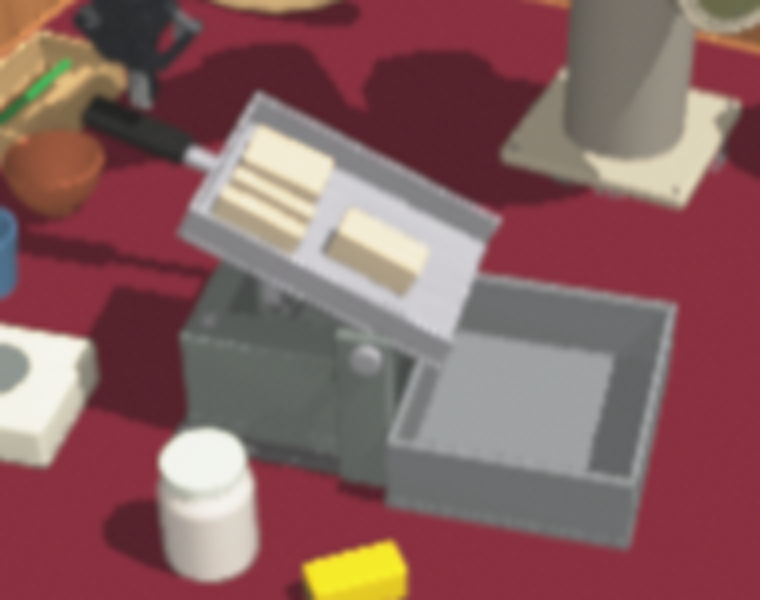

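Three teeth are taken (about 0.45 rad) and the props are still in the tray. Stroke 4.

jog_arm --pt "0 0.003 0.022 0 0 0 1" --pt "0 0.008 0.047 0 0 0 1" --pt "0 0.013 0.072 0 0 0 1" --pt "0 0.017 0.092 0 0 0 1" --pt "0 0.019 0.107 0 0 0 1"

```text
time: 11.45
tool_pos: [451.0, -357.6, 99.2]
tcp_rot: [-179.9, -0.0, 11.1]
ft_force: [-2.9, -2.9, 17.0]
finger_gap: -0.0
```

jog_arm --pt "0 0 0.003 0 0 0 1" --pt "0 0 0.006 0 0 0 1" --pt "0 0 0.009 0 0 0 1"

```text
time: 11.7
tool_pos: [450.9, -357.5, 92.1]
tcp_rot: [-179.9, 0.0, 11.1]
ft_force: [-10.5, 12.4, 42.8]
finger_gap: 0.2
```

jog_arm --pt "0 -0.004 -0.03 0 0 0 1" --pt "0 -0.011 -0.065 0 0 0 1" --pt "0 -0.016 -0.1 0 0 0 1" --pt "0 -0.019 -0.119 0 0 0 1" --pt "0 -0.019 -0.119 0 0 0 1"

```text
time: 12.12
tool_pos: [448.5, -340.3, 214.5]
tcp_rot: [179.8, -0.2, 11.1]
ft_force: [1.1, -0.8, 0.6]
finger_gap: -0.1
```

```bash
python3 look.py 8
```

```text
[ 446.86913089 -339.31608917  209.63393931] [-1.0825146  -0.56801676 -0.13024663] 12.2167
```

View pics/c8.png

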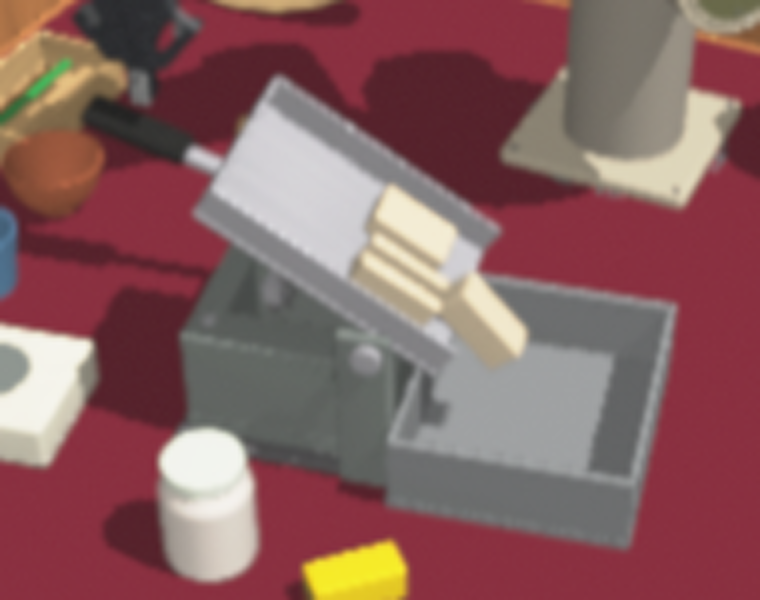

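The props are in mid-slide at 0.6 rad. I'll wait, backing up clear of the lever.

jog_arm --pt "0 0 -0.02 0 0 0 1" --pt "0 0 -0.02 0 0 0 1" --pt "0 0 -0.02 0 0 0 1" --pt "0 0 -0.02 0 0 0 1" --pt "0 0 -0.02 0 0 0 1"

```text
time: 12.63
tool_pos: [446.6, -339.4, 229.1]
tcp_rot: [-179.9, 0.1, 11.0]
ft_force: [-0.2, 0.7, 0.4]
finger_gap: 0.3
```

jog_arm --pt "0 0 -0.02 0 0 0 1" --pt "0 0 -0.02 0 0 0 1" --pt "0 0 -0.02 0 0 0 1" --pt "0 0 -0.02 0 0 0 1" --pt "0 0 -0.02 0 0 0 1"

```text
time: 13.05
tool_pos: [446.9, -339.7, 250.0]
tcp_rot: [-179.9, 0.0, 11.0]
ft_force: [-0.5, 1.1, 0.2]
finger_gap: 0.2
```

```bash
python3 look.py 9
```

```text
[ 446.89636269 -339.67410504  250.27482083] [-0.48682664  0.44588747 -0.10603388] 13.15
```

View pics/c9.png

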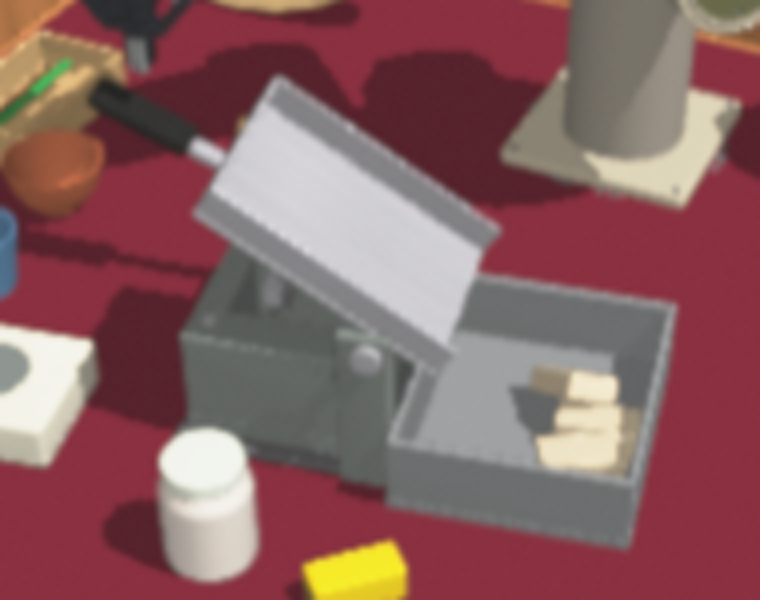

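View pics/t9.png

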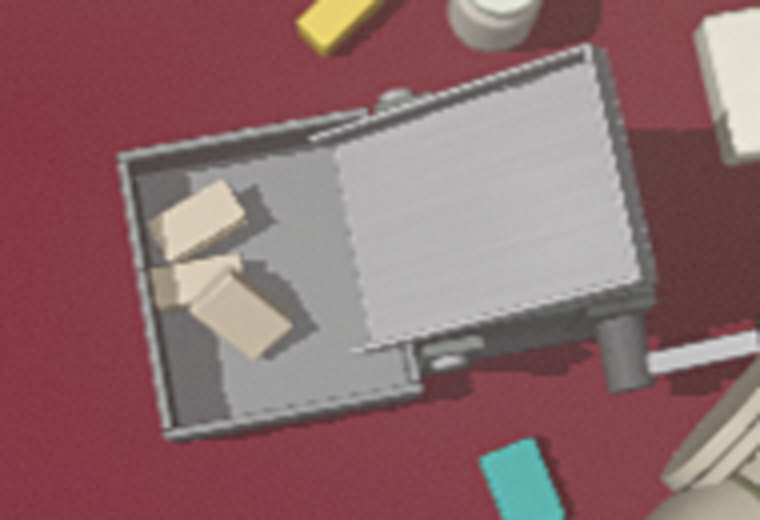

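All three props are in the tub (t9: 198,218 / 196,280 / 240,315). The tray is empty, the lever is up and the tub hasn't moved. I'll settle for a moment, check once more and hand in.

jog_arm --pt "0 0 -0.03 0 0 0 1" --pt "0 0 -0.03 0 0 0 1" --pt "0 0 -0.03 0 0 0 1" --pt "0 0 -0.03 0 0 0 1" --pt "0 0 -0.03 0 0 0 1"

```text
time: 13.57
tool_pos: [446.9, -339.7, 280.2]
tcp_rot: [-179.9, 0.0, 11.0]
ft_force: [-0.8, 0.0, -1.7]
finger_gap: -0.2
```

```bash
python3 look.py 10; python3 - <<'E'
import pickle,cv2,numpy as np
A,B,Z=[pickle.load(open(f"s{n}.pkl","rb")) for n in(9,10,0)]
for k in A:
    d=np.abs(A[k]["pixels"].astype(int)-B[k]["pixels"]).max(2)
    print(k,"tub-area change px>40:",(d[180:260,255:345]>40).sum() if k=="top" else (d[195:285,295:375]>40).sum())
print(A["top"]["pixels"].shape)
cv2.imwrite("pics/end.png",np.vstack([Z["scene"]["pixels"][100:390,60:540],B["scene"]["pixels"][100:390,60:540]])[:,:,::-1])
E
```

```text
[ 446.84913497 -339.63362892  280.15639209] [ 0.55882241  0.58011012 -0.10499121] 13.6667
scene tub-area change px>40: 0
top tub-area change px>40: 0
(400, 640, 3)
```

View pics/end.png

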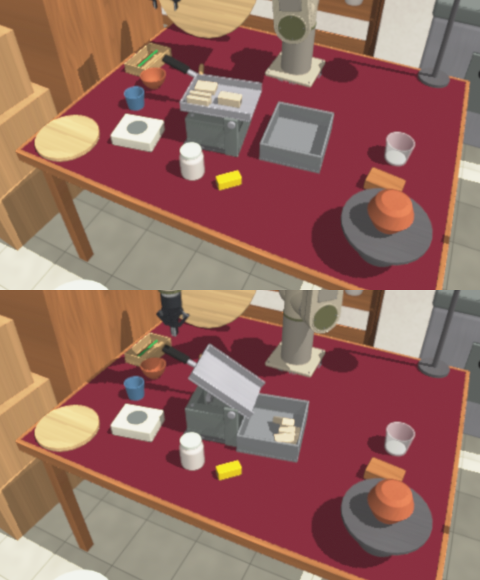

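The before and after views show every other item where it was, and the tub area is still.

```bash
python3 -c "
from bench import r
print(r.hand_in())"
```

```text
the job is handed in; nothing more can be done
None
```

The job is done and handed in at about 13.7 s of the 72 s allowed; handing in reports no verdict.

- **Tub:** I gripped its far wall, slid it to the spill end and turned it about 4° until contact, at about 14 N. From two views its centre is at stand (about 2, 190) mm and square. The two cameras disagreed by about 5 mm, within the tolerance.
- **Lever:** I pressed four full strokes, each down to the stop and back up. The highest force read at the end of a move was 56 N, against the 150 N limit. After the fourth stroke the tray stood at about 0.6 rad, counting ratchet teeth, and the props slid off.
- **Last checks:** All three props are in the tub. Two pictures 0.5 s apart show no change in the tub area, and the lever is up. The arm is about 75 mm above the lever's pad. By eye, nothing else on the table moved. The brush was partly hidden in the last scene picture, so I did not check it separately. No check failed.

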